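# Set the dial lid wide open and shake the hazelnuts into the bowl

## Robot

A 6-joint arm with a two-finger parallel gripper is mounted at the origin on a cart in front of the work surface, level with it; the furniture and walls round the work are solid. World frame = base frame: x ahead of the robot, y to its left, z up, the work surface at z = 0. Lengths are in mm, angles in rad, forces in N, time in s.
With the tool pointing down it reaches from about 250 to 850 mm from the base axis. Payload 12.5 kg.
Tool frame: the origin (TCP) lies at the very end of the fingers, on their centre line; the grasp point (between the pads) lies 19 mm behind it; x points along the fingers, z is the direction in which the jaws open and shut, and the axes are right-handed (so a half turn about x gives the same grasp; the last joint's range is limited). The gripper opens to 93 mm and grips with 3 to 60 N. Pads are 15 mm wide; open, the fingers measure 128 mm over their backs; the gripper's body (75 mm by 188 mm) begins 65 mm behind the grasp point.
Start: joints at [-1.399, 0.351, 1.652, -0, 1.139, -0.085], TCP at [139.713, -531.944, 218.633] pointing down, gripper open.
Joint ranges: [-2.75, 2.75], [-0.79, 2.1], [0.01, 2.65], [-1.57, 4.71], [0.07, 3.14], [-2.87, 2.87]. Speed limits (rad/s): [2.22, 2.22, 2.79, 3.14, 3.14, 3.14].

## Interface

Orientations are given as a unit quaternion [w, x, y, z].
In Python, from station import robot gives the robot as it stands.
- The arm moves only by the tool servo_tool, never from a script. Its argument "commands" is a list of rows, each a list of 3 entries, a list of its own where there are three numbers: the opening, from 0 (shut) to 1 (fully open), then the shift along the tool's x, y, z in cm, then the turn about the tool's x in degrees. A call has 1 to 10 rows; each row is the pose to reach, as a shift and turn from the pose commanded when the call began, along the tool's axes at that moment; what a row does not reach only later rows make up. A row lasts 1/10 s, in which the tool goes at most 50 mm and 8.59 degrees, less where a joint would pass 70% of its speed; a pose out of reach is approached as far as the arm can. A call with a gripper value outside its range is refused whole. The fingers move at their own pace and stop on an object; "grip_force" is the grip in N (left out, the last holds). Time passes only in rows, so rows that repeat a pose let the fingers close. It gives the time, the measured TCP pose, the force and the opening at its end, in the units of the state.
- robot.get_state(): the state, without advancing time (a new reading comes with each control period).
- robot.camera(name): name is "side" or "top"; returns the picture (400x640x3 uint8, red, green, blue); there is no depth.
- robot.camera_params(name): a dict with "vfov" (degrees; the focal length in pixels is half the picture's height over the tangent of half this angle, whatever the lens; pixels are square), "cx", "cy" (the principal point, pixels), "cam_to_world" (4x4, takes a point from camera to world coordinates). Camera axes: x right, y up, looking along -z (the intrinsics and any distortion apply to the point x, -y, -z); pixel columns grow to the right and rows downward; lengths in mm; the calibration is good to about 2 mm. A picture is of the moment at which its call begins. camera_params takes no time and is no camera call.
- robot.hand_in(): hands the job in, once; it reports no verdict.
The state is a dict: "clock": time; "q": joint angles; "dq": joint speeds; "effort": joint torques, N m; "position": TCP position; "ee_rot": TCP orientation; "contact_force": force on the tool from outside, world axes, zero at the start; "moment": the same for the moment, N m; "gripper_width": opening from 0.0 (shut) to 1.0 (fully open).
Only numpy, scipy, OpenCV 4.12 (cv2) and the standard library are available. Lean on these libraries where they do the work, as an engineer would, in place of code of your own. Each camera call takes 0.05 s, during which the arm holds its last target.

## Task

With the jar upright, turn the green dial on the nut dispenser to its largest opening and leave it there. Then tip the jar right over (the black peg on its crank is there for that), shaking it if need be, until all five hazelnuts are in the white bowl, and bring the jar back upright. Leave the bowl where it stands and do not disturb the salt shaker or the spice jar.

Things in the scene. Friction and masses are not known exactly. Their poses are not given: they have to be found in the camera images.
- stand: Light wooden stand fixed to the worktop: base 116 x 110 x 12 mm and two uprights (front, back) that carry a clear jar on a level pivot. Origin on the worktop exactly under the pivot's middle; x axis along the pivot, away from the robot (yaw up to 0.2 rad either way), y to the left. The jar tips to the stand's -y side (right), over the bowl.
- pivot (a point): Middle of the jar, on its pivot axis, 140 mm above the worktop; fixed, same axes as the stand.
- jar (a joint): Tilt of the clear jar, 80 mm wide, from 60 mm below to 62 mm above the pivot. 0 = upright (stop); grows as the top goes to the stand's -y side (right-hand rule about stand x); 2.2 rad = mouth down over the bowl (stop). Friction 0.2 N m keeps it where it is left. Jar and dial sweep up to 97 mm round the pivot axis, within 45 mm of the jar's middle along x.
- peg (a point): Middle of the black round peg, 14 mm thick, on a dark crank in front of the jar and fixed to it. Parallel to the pivot, 70 mm from its axis, 83 mm to the stand's -x from the jar's middle; 37 mm free length. Jar upright: 40 mm to +y of and 57 mm above the pivot; at 2.2 rad: 70 mm to -y, level with it. Pinched from above, it turns in the fingers as it is led round its arc.
- dial (a joint): Green dial lid, 80 mm across, on the jar. Grows counter-clockwise from above; stops at 0 and 2.2 rad; friction 0.05 N m, stays where left. It sets one of its openings over the spout hole in the white lid below, at the jar's -y side by a red mark. At 0 the large wedge opening (70 deg wide) faces stand -x; at 1.571 it is exactly over the spout. Nuts pass only there.
- dial_grip (a point): On the dial's axis, in its upright green finger bar: 12 mm thick, 56 mm long, 26 mm high above the dial's face; the point is 13 mm below the bar's top and 81 mm above the pivot. Axes turn with the dial: bar along this point's y, thickness along x; at dial 0 and jar upright they match the stand's.
- bowl: Loose white bowl, 110 mm across the rim, 48 mm high, 0.35 kg, standing under the place where the jar's mouth comes, about 82 mm to the stand's -y side. Origin at the centre of its underside.
- salt_shaker: Bystander: small white salt shaker, 44 mm wide, 90 mm high, standing right of the bowl. Origin at the centre of its underside.
- spice_jar: Bystander: spice jar with a green lid, 46 mm wide, 106 mm high, standing right of the bowl. Origin at the centre of its underside.
- nut_1: A whole brown hazelnut, 16 mm ball, 12 g, in the jar at the start. Origin at its centre.
- nut_2: A whole brown hazelnut, 16 mm ball, 12 g, in the jar at the start. Origin at its centre.
- nut_3: A whole brown hazelnut, 16 mm ball, 12 g, in the jar at the start. Origin at its centre.
- nut_4: A whole brown hazelnut, 16 mm ball, 12 g, in the jar at the start. Origin at its centre.
- nut_5: A whole brown hazelnut, 16 mm ball, 12 g, in the jar at the start. Origin at its centre.

How it is judged (in metres and radians):
On the way, in this order (a step that is already met when the one before it is completed fails the run):
1. the dial is at its largest opening while the jar is upright (value of joint dial between 1.321 and 1.821 rad and value of joint jar below 0.3 rad), for 0.2 s.
2. the jar is tipped right over (value of joint jar above 1.4 rad), for 0.2 s.
At the end, for the whole second after the job is handed in: All five hazelnuts lie in the bowl (within 55 mm of its axis and below its rim); the bowl stands level and at rest; the jar is back upright to within 0.2 rad; the dial is within 0.25 rad of the largest opening (1.571 rad) (value of joint dial between 1.321 and 1.821 rad and value of joint jar below 0.2 rad and angle between bowl's own z axis and vertical below 0.1 rad and linear speed of bowl below 0.02 m/s and horizontal distance between each of nut_1, nut_2, nut_3, nut_4, nut_5 and bowl below 0.055 m and z of nut_1 in the frame of bowl between 0 and 0.05 m and z of nut_2 in the frame of bowl between 0 and 0.05 m and z of nut_3 in the frame of bowl between 0 and 0.05 m and z of nut_4 in the frame of bowl between 0 and 0.05 m and z of nut_5 in the frame of bowl between 0 and 0.05 m); the robot touches nothing.
It fails at once if the bowl is shoved more than 40 mm from its place (distance of bowl from where it was at the start of the episode above 0.04 m).
It fails at once if the salt shaker is moved more than 30 mm (distance of salt_shaker from where it was at the start of the episode above 0.03 m).
It fails at once if the spice jar is moved more than 30 mm (distance of spice_jar from where it was at the start of the episode above 0.03 m).
It also fails if it takes over 48 s, if anything falls off the work surface, if the arm or the gripper's body presses on something with over 40 N, if the wrist force passes 120 N, or if a joint passes its speed limit or range.

## Working session

There is one attempt and no reset: what is moved stays moved. The work goes in short steps, Python scripts to look and compute and a tool call to move; the robot and the scene stay as the last step left them, time stands still between calls to the robot, and variables do not carry over. Pictures are saved under pics/ and viewed, and the job is handed in when it is done.

Besides the shell and the picture viewer there is one more tool, called after "Emit:" as name(argument=value, ...) on one line, values as JSON. servo_tool: Moves the arm, as the interface text tells. Its arguments: {"type":"object","properties":{"commands":{"type":"array"},"grip_force":{"type":"number"}},"required":["commands"]}

```bash
ls; mkdir -p pics
python3 - <<'E'
from station import robot
import cv2
print(robot.get_state())
for n in("side","top"):
    im=robot.camera(n); cv2.imwrite(f"pics/{n}0.png",im[:,:,::-1]); print(n,robot.camera_params(n))
E
```

```text
pics
{'clock': 0.0, 'q': array([-1.39862062e+00,  3.51224983e-01,  1.65244670e+00, -3.04962902e-05,
        1.13912424e+00, -8.46240992e-02]), 'dq': array([ 0.00283551, -0.00043815,  0.00059345,  0.00196066,  0.00034809,
        0.00093856]), 'effort': array([-1.18952194e-03, -4.97319674e+01, -2.85257542e+01,  6.98486553e-02,
        2.57191173e-02, -8.66212736e-05]), 'position': array([ 139.63457633, -531.60362345,  218.09900885]), 'ee_rot': array([ 0.55959007,  0.43213683,  0.56023068, -0.43157653]), 'contact_force': array([0.09854067, 0.15959697, 0.63969809]), 'moment': array([-0.01280422, -0.00035462,  0.0023871 ]), 'gripper_width': 0.9996855472910691}
side {'vfov': 44.04471842117979, 'cx': 314.8786562359068, 'cy': 203.0528661928249, 'cam_to_world': array([[ 9.97173103e-01,  8.79393873e-03, -7.46221705e-02,
         3.78624513e+02],
       [-7.19755053e-02,  3.96908880e-01, -9.15031621e-01,
        -8.89101421e+02],
       [ 2.15714701e-02,  9.17815890e-01,  3.96419808e-01,
         5.92721874e+02],
       [ 0.00000000e+00,  0.00000000e+00,  0.00000000e+00,
         1.00000000e+00]])}
top {'vfov': 56.23569342338375, 'cx': 320.7010694168901, 'cy': 193.61575324816357, 'cam_to_world': array([[ 2.81565029e-02,  9.80939777e-01, -1.92261189e-01,
         3.06733368e+02],
       [-9.99578216e-01,  2.89988225e-02,  1.56803130e-03,
         1.57182356e+02],
       [ 7.11349238e-03,  1.92135946e-01,  9.81342538e-01,
         9.98431280e+02],
       [ 0.00000000e+00,  0.00000000e+00,  0.00000000e+00,
         1.00000000e+00]])}
```

View pics/side0.png

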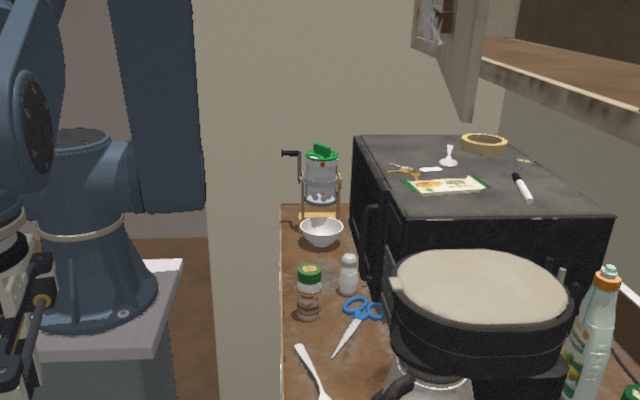

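View pics/top0.png

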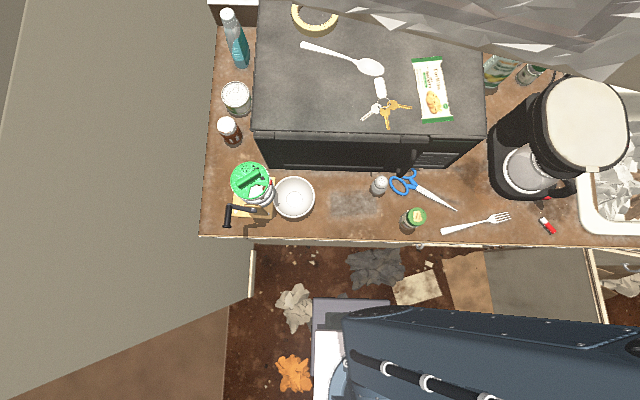

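Run:
```python
import cv2
a=cv2.imread("pics/side0.png")[130:260,260:380]; cv2.imwrite("pics/s0c.png",cv2.resize(a,None,fx=5,fy=4.6,interpolation=cv2.INTER_CUBIC))
a=cv2.imread("pics/top0.png")[140:240,205:325]; cv2.imwrite("pics/t0c.png",cv2.resize(a,None,fx=6,fy=6,interpolation=cv2.INTER_CUBIC))
```

```text
(no output)
```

View pics/s0c.png

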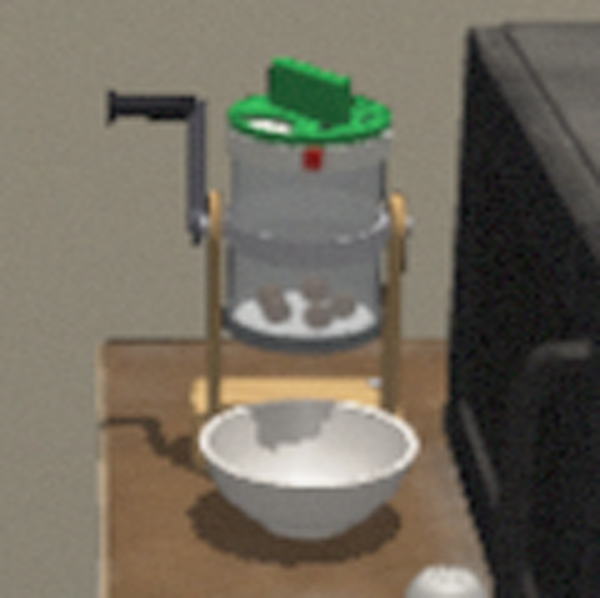

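View pics/t0c.png

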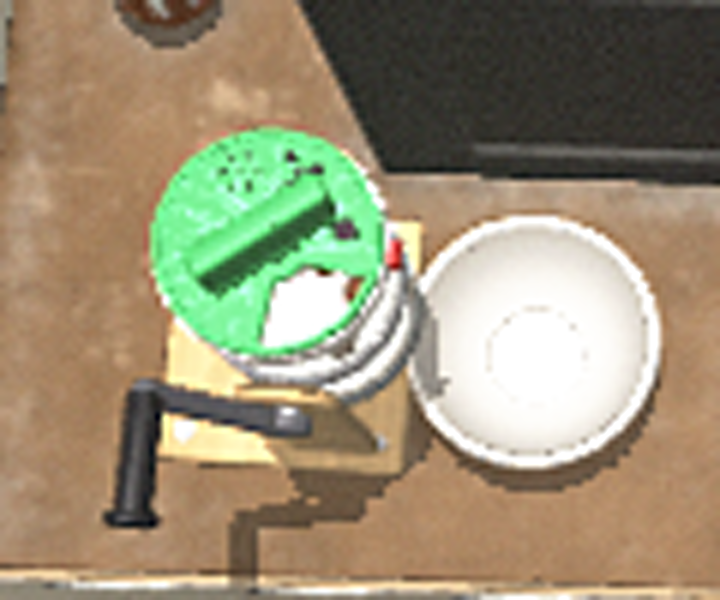

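```bash
cat > h.py <<'E'
import numpy as np, cv2
from station import robot
def proj(n,P):
    c=robot.camera_params(n); M=np.linalg.inv(c["cam_to_world"]); P=np.atleast_2d(P)
    Q=P@M[:3,:3].T+M[:3,3]; f=200/np.tan(np.radians(c["vfov"]/2))
    return np.c_[c["cx"]+f*Q[:,0]/-Q[:,2], c["cy"]-f*Q[:,1]/-Q[:,2]]
def ray(n,uv,z):
    c=robot.camera_params(n); M=c["cam_to_world"]; f=200/np.tan(np.radians(c["vfov"]/2))
    d=M[:3,:3]@np.array([(uv[0]-c["cx"])/f,-(uv[1]-c["cy"])/f,-1]); o=M[:3,3]
    return o+d*(z-o[2])/d[2]
def Rz(a): return np.array([[np.cos(a),-np.sin(a),0],[np.sin(a),np.cos(a),0],[0,0,1]])
E
python3 - <<'E'
from h import *
from scipy.optimize import least_squares
t=lambda X,Y:((X+.5)/6-.5+205,(Y+.5)/6-.5+140)
s=lambda X,Y:((X+.5)/5-.5+260,(Y+.5)/4.6-.5+130)
obs=[("top",t(267,241),(0,0,208),0),("top",t(130,522),(-101.5,40,197),0),
("top",t(405,475),(-58,-55,12),0),("top",t(162,460),(-58,55,12),0),("top",t(425,222),(58,-55,12),0),
("side",s(110,107),(-101.5,40,197),0),("side",s(311,117),(0,0,208),0)]
def res(p):
    return np.concatenate([proj(n,Rz(p[2])@np.array(P)+[p[0],p[1],0])[0]-uv for n,uv,P,_ in obs])
r=least_squares(res,[400,280,0],loss="soft_l1"); print(r.x); print(res(r.x).reshape(-1,2).round(1))
x,y,a=r.x
for n,uv,P,_ in obs[:5]: print(ray(n,uv,P[2]).round(1))
print("bar top ends",[ray("top",t(*q),234).round(1) for q in [(187,250),(318,180),(205,270),(333,200)]])
print("side bar ends",proj("side",[x,y,234]),)
b=[ray("top",t(*q),48) for q in[(413,342),(660,342),(537,215),(537,467)]]; print("bowl",np.round(b,1))
print("stuff",ray("top",(379,186),90),ray("top",(415,217),106))
print("oven front edge: ", ray("top",t(380,172),0), [ray("top",q,200).round() for q in[(253,130),(254,165)]])
E
```

```text
[488.25097967 321.56934373 -31.4266593 ]
[[-4.5 -0.4]
 [-3.1 -0.7]
 [ 5.8 -0.3]
 [ 4.8  0.5]
 [ 5.  -0.7]
 [-0.9 -0.6]
 [-1.5 -2. ]]
[487.6 311.7 208. ]
[385.9 356.  197. ]
[428.4 282.4  12. ]
[431.9 389.9  12. ]
[543.3 279.5  12. ]
bar top ends [array([477.6, 334.3, 234. ]), array([504.1, 290.2, 234. ]), array([470.7, 327.5, 234. ]), array([497. , 284.5, 234. ])]
side bar ends [[320.55341784 143.21955555]]
bowl [[481.5 277.4  48. ]
 [484.7 171.2  48. ]
 [539.3 226.5  48. ]
 [429.  221.9  48. ]]
stuff [508.27696622  11.40476017  90.        ] [430.9999004  -72.52124995 106.        ]
oven front edge:  [569.15323615 302.79190303   0.        ] [array([604., 312., 200.]), array([523., 305., 200.])]
```

```bash
cat > fit.py <<'E'
from h import *
from scipy.optimize import least_squares
t=lambda X,Y:((X+.5)/6-.5+205,(Y+.5)/6-.5+140)
s=lambda X,Y:((X+.5)/5-.5+260,(Y+.5)/4.6-.5+130)
obs=[("top",t(267,241),(0,0,208),0),("top",t(130,522),(-101.5,40,197),0),
("top",t(405,475),(-58,-55,12),1),("top",t(162,460),(-58,55,12),1),("top",t(425,222),(58,-55,12),1),
("side",s(110,107),(-101.5,40,197),0),("side",s(311,117),(0,0,208),0),
("top",t(395,252),(0,-40,196),0),("side",s(313,158),(0,-40,194),0),("top",t(146,392),(-64.5,40,197),0)]
def res(p):
    return np.concatenate([proj(n,Rz(p[2])@(np.array(P)+[0,p[3]*k,0])+[p[0],p[1],0])[0]-uv for n,uv,P,k in obs])
r=least_squares(res,[480,310,0,20]); print(r.x); print(res(r.x).reshape(-1,2).round(1))
x,y,a,_=r.x
pts=lambda d:np.array([[-6,28,26],[-6,-28,26],[6,28,26],[6,-28,26]])@Rz(d+a).T+[x,y,208]
for d in(.4,.5,.6): print(d,proj("top",pts(d)).round(1).tolist(),proj("side",pts(d)).round(1).tolist())
E
python3 fit.py
python3 - <<'E'
import cv2
a=cv2.imread("pics/top0.png")[160:205,225:275]; cv2.imwrite("pics/t0d.png",cv2.resize(a,None,fx=12,fy=12,interpolation=cv2.INTER_NEAREST))
E
```

```text
[ 4.89141493e+02  3.10428803e+02 -4.35789900e-02  2.42813238e+01]
[[ 0.7 -0.7]
 [ 0.7 -1.7]
 [ 0.1 -0.6]
 [-0.8 -1. ]
 [ 0.9 -0.8]
 [-0.   0.3]
 [-0.8 -0.7]
 [-1.6  0. ]
 [-0.7  0.7]
 [ 0.1  3. ]]
0.4 [[235.5, 183.0], [261.1, 174.7], [233.9, 177.7], [259.5, 169.4]] [[314.5, 141.8], [323.9, 147.8], [318.7, 141.3], [328.3, 147.3]]
0.5 [[236.2, 184.2], [261.0, 173.4], [234.0, 179.1], [258.7, 168.3]] [[313.6, 142.0], [325.0, 147.7], [317.7, 141.4], [329.1, 147.1]]
0.6 [[237.0, 185.2], [260.6, 172.1], [234.3, 180.3], [257.9, 167.3]] [[312.9, 142.2], [326.1, 147.6], [316.6, 141.5], [329.9, 146.9]]
```

View pics/t0d.png

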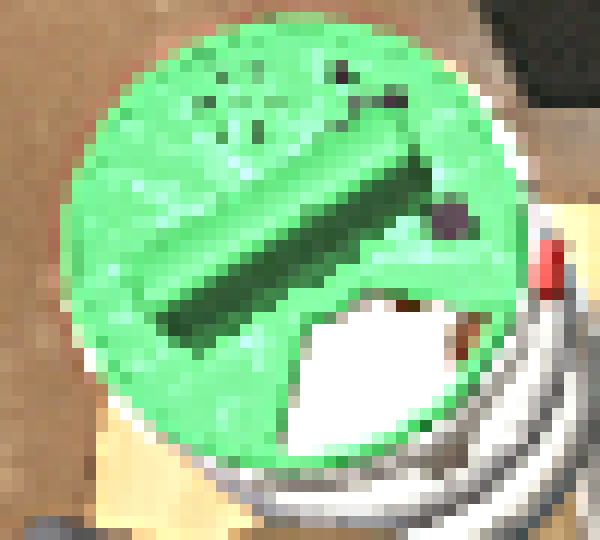

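Run:
```python
from h import *
for q in [(200,235),(205,180),(213,60),(252,243),(203,236)]: print(q,ray("top",q,0).round())
for z in(150,200,250,300): print(z,ray("top",(253,130),z).round(), ray("top",(485,135),z).round(), ray("top",(255,5),z).round(),ray("top",(265,168),z).round(),proj("side",ray("top",(253,130),z)).round())
print(ray("side",(281,207),0),ray("side",(281,230),0),ray("side",(350,207),0))
```

```text
(200, 235) [381. 473.   0.]
(205, 180) [531. 473.   0.]
(213, 60) [890. 481.   0.]
(252, 243) [364. 334.   0.]
(203, 236) [379. 465.   0.]
150 [623. 322. 150.] [ 627. -233.  150.] [960. 338. 150.] [530. 288. 150.] [[371. 174.]]
200 [604. 312. 200.] [ 608. -210.  200.] [921. 327. 200.] [517. 280. 200.] [[365. 157.]]
250 [586. 302. 250.] [ 590. -187.  250.] [883. 316. 250.] [504. 272. 250.] [[360. 139.]]
300 [567. 293. 300.] [ 571. -164.  300.] [844. 306. 300.] [491. 265. 300.] [[354. 121.]]
[387.7362931  451.89439072   0.        ] [386.32652698 299.64880767   0.        ] [592.86426248 447.12939513   0.        ]
```

Run:
```python
import cv2
a=cv2.imread("pics/top0.png")[0:300,150:350]; cv2.imwrite("pics/t0e.png",cv2.resize(a,None,fx=2.6,fy=2,interpolation=cv2.INTER_CUBIC))
```

```text
(no output)
```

View pics/t0e.png

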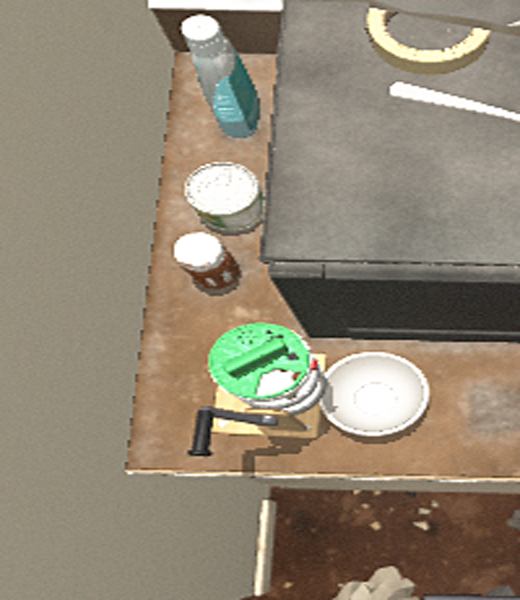

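```bash
cat >> h.py <<'E'
from scipy.spatial.transform import Rotation as Ro
def tool():
    s=robot.get_state(); q=s["ee_rot"]; return s,Ro.from_quat([q[1],q[2],q[3],q[0]]).as_matrix()
def plan(target,yaw=None):
    s,R=tool(); print("clock",s["clock"],"pos",s["position"].round(1),"q",s["q"].round(2),"F",s["contact_force"].round(1),"w",round(s["gripper_width"],3))
    print("shift cm",(R.T@(np.array(target)-s["position"])/10).round(2))
    psi=np.arctan2(R[1,2],R[0,2]); print("z yaw",round(psi,3))
    if yaw is not None: print("turn deg (about x, down)",np.degrees(-((yaw-psi+np.pi/2)%np.pi-np.pi/2)).round(1))
    return R
E
python3 - <<'E'
from h import *
R=plan([489,310,330],0.58); print(R.round(3))
plan([489,310,213],0.58)
for q,z in(((400,20),600),((400,20),700),((400,20),800),((560,75),600)): print(ray("top",q,z).round())
E
```

```text
clock 0.1 pos [ 139.7 -531.6  218.2] q [-1.4   0.35  1.65 -0.    1.14 -0.08] F [0.2 0.4 0.4] w 1.0
shift cm [-11.1   55.17 -72.54]
z yaw -1.314
turn deg (about x, down) 71.5
[[-0.     0.967  0.254]
 [ 0.001  0.254 -0.967]
 [-1.     0.    -0.001]]
clock 0.1 pos [ 139.7 -531.6  218.2] q [-1.4   0.35  1.65 -0.    1.14 -0.08] F [0.2 0.4 0.4] w 1.0
shift cm [  0.6   55.17 -72.53]
z yaw -1.314
turn deg (about x, down) 71.5
[599.  68. 600.]
[526.  90. 700.]
[452. 113. 800.]
[ 533. -118.  600.]
```

Emit:
servo_tool(commands=[[1,[-11,5,-7],-8],[1,[-11,55.2,-72.5],-108.5],[1,[-11,55.2,-72.5],-108.5],[1,[-11,55.2,-72.5],-108.5],[1,[-11,55.2,-72.5],-108.5],[1,[-11,55.2,-72.5],-108.5],[1,[-11,55.2,-72.5],-108.5],[1,[-11,55.2,-72.5],-108.5],[1,[-11,55.2,-72.5],-108.5],[1,[-11,55.2,-72.5],-108.5]])

```text
clock: 1.1
position: [323.4, -87.2, 294.3]
ee_rot: [0.704, -0.064, 0.704, 0.064]
contact_force: [1.0, -1.4, 0.0]
gripper_width: 1.001
```

Run:
```python
from h import *
R=plan([488,310,330],0.58)
```

```text
clock 1.1 pos [323.4 -87.2 294.3] q [-0.4  -0.15  2.03  0.    1.27 -0.58] F [ 1.  -1.4  0. ] w 1.001
shift cm [-3.57 36.09 23.36]
z yaw 0.181
turn deg (about x, down) -22.8
```

Emit:
servo_tool(commands=[[1,[-4,33,19],-16],[1,[-4,33,19],-16],[1,[-4,33,19],-16],[1,[-4,33,19],-16],[1,[-4,33,19],-16],[1,[-4,33,19],-16],[1,[-4,33,19],-16],[1,[-4,33,19],-16],[1,[-4,33,19],-16],[1,[-4,33,19],-16]])

```text
clock: 2.1
position: [452.4, 269.0, 333.3]
ee_rot: [0.688, -0.16, 0.689, 0.16]
contact_force: [-0.3, -0.8, -0.6]
gripper_width: 1.001
```

Run:
```python
from h import *
im=robot.camera("side"); cv2.imwrite("pics/s1.png",im[:,:,::-1])
R=plan([488,310,213],0.58)
```

```text
clock 2.15 pos [452.3 268.4 333.6] q [ 0.45  0.21  1.55 -0.    1.38 -0.01] F [-0.4  0.4  0.8] w 1.001
shift cm [12.05  2.17  5.04]
z yaw 0.455
turn deg (about x, down) -7.2
```

View pics/s1.png

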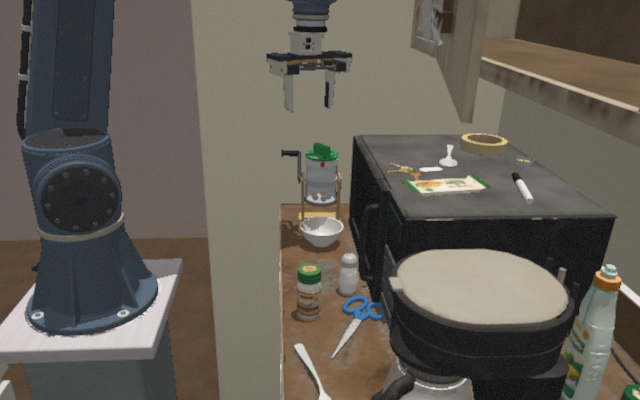

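Emit:
servo_tool(commands=[[0.7,[3,2.2,5.0],-7.2],[0.6,[7,2.2,5.0],-7.2],[0.6,[11,2.2,5.0],-7.2],[0.6,[12,2.2,5.0],-7.2],[0.6,[12,2.2,5.0],-7.2]])

```text
clock: 2.65
position: [487.6, 309.6, 213.8]
ee_rot: [0.677, -0.202, 0.678, 0.202]
contact_force: [-0.2, -0.4, -0.2]
gripper_width: 0.626
```

Run:
```python
from h import *
im=robot.camera("top"); cv2.imwrite("pics/t2.png",cv2.resize(im[120:240,190:350,::-1],None,fx=5,fy=5,interpolation=cv2.INTER_CUBIC))
im=robot.camera("side"); cv2.imwrite("pics/s2.png",cv2.resize(im[20:260,250:410,::-1],None,fx=3,fy=2.5,interpolation=cv2.INTER_CUBIC))
R=plan([488,310,213],0.58)
```

```text
clock 2.75 pos [488.8 310.6 216.3] q [ 0.49  0.4   1.58 -0.    1.16 -0.09] F [0.5 0.5 0.8] w 0.605
shift cm [ 0.33 -0.   -0.1 ]
z yaw 0.58
turn deg (about x, down) -0.0
```

View pics/s2.png

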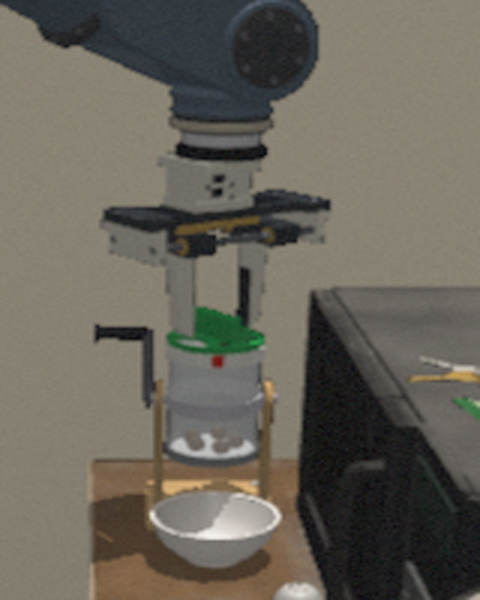

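View pics/t2.png

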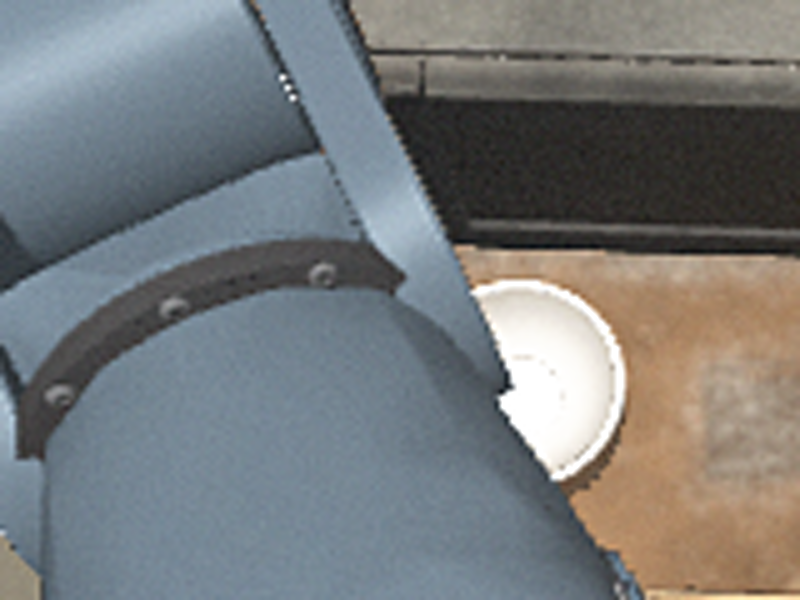

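Emit:
servo_tool(commands=[[0.1,[0,0,-0.1],0],[0.0,[0,0,-0.1],0],[0.0,[0,0,-0.1],0],[0.0,[0,0,-0.1],0],[0.0,[0,0,-0.1],0],[0.0,[0,0,-0.1],0]], grip_force=25)

```text
clock: 3.35
position: [488.1, 310.5, 214.3]
ee_rot: [0.679, -0.202, 0.676, 0.202]
contact_force: [14.3, 3.2, -6.5]
gripper_width: 0.131
```

Run:
```python
from h import *
R=plan([488,310,213],1.527)
```

```text
clock 3.35 pos [488.1 310.5 214.3] q [ 0.49  0.41  1.58 -0.    1.15 -0.09] F [14.3  3.2 -6.5] w 0.131
shift cm [ 0.13 -0.03 -0.04]
z yaw 0.581
turn deg (about x, down) -54.2
```

Emit:
servo_tool(commands=[[0,[0,0,0.1],-7],[0,[0,0,0.15],-14],[0,[0,0,0.15],-21],[0,[0,0,0.15],-28],[0,[0,0,0.15],-35],[0,[0,0,0.15],-42],[0,[0,0,0.15],-49],[0,[0,0,0.15],-54],[0,[0,0,0.15],-54],[0,[0,0,0.15],-54]])

```text
clock: 4.35
position: [488.4, 310.9, 214.2]
ee_rot: [0.512, -0.487, 0.512, 0.487]
contact_force: [-1.7, -1.5, 3.4]
gripper_width: 0.13
```

Run:
```python
from h import *
im=robot.camera("side"); cv2.imwrite("pics/s3.png",cv2.resize(im[100:260,250:410,::-1],None,fx=3.7,fy=3.7,interpolation=cv2.INTER_CUBIC))
R=plan([488,310,330],1.527)
```

```text
clock 4.4 pos [488.4 310.9 214.2] q [ 0.49  0.41  1.58 -0.    1.15 -1.03] F [-1.4 -2.7  3.8] w 0.13
shift cm [-11.58   0.04  -0.09]
z yaw 1.521
turn deg (about x, down) -0.4
```

View pics/s3.png

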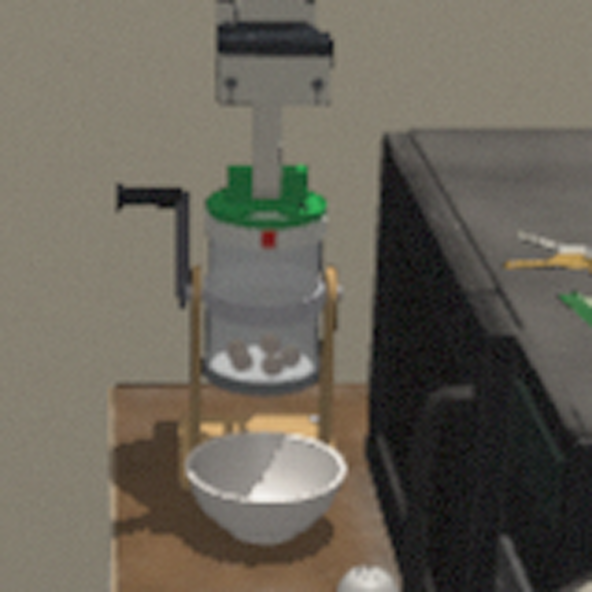

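Emit:
servo_tool(commands=[[0.5,[0,0,0],0],[0.5,[0,0,0],0],[0.5,[0,0,0],0],[0.5,[-2.5,0,0],0],[0.5,[-5,0,0],0],[0.5,[-5,4,2],0],[0.5,[-5,8.5,4],0],[0.5,[-5,8.5,4],0],[0.5,[-5,8.5,4],0]])

```text
clock: 5.3
position: [404.9, 355.4, 264.2]
ee_rot: [0.512, -0.488, 0.511, 0.488]
contact_force: [0.7, -0.4, -0.6]
gripper_width: 0.499
```

Run:
```python
from h import *
im=robot.camera("side"); cv2.imwrite("pics/s4.png",cv2.resize(im[60:260,250:410,::-1],None,fx=3,fy=3,interpolation=cv2.INTER_CUBIC))
im=robot.camera("top"); cv2.imwrite("pics/t4.png",cv2.resize(im[120:240,190:350,::-1],None,fx=5,fy=5,interpolation=cv2.INTER_CUBIC))
R=plan([400.8,354.3,178],1.527)
```

```text
clock 5.4 pos [406.1 354.8 264. ] q [ 0.63  0.29  1.62 -0.    1.23 -0.89] F [ 0.3 -0.1 -0.2] w 0.504
shift cm [ 8.6   0.52 -0.07]
z yaw 1.523
turn deg (about x, down) -0.3
```

View pics/s4.png

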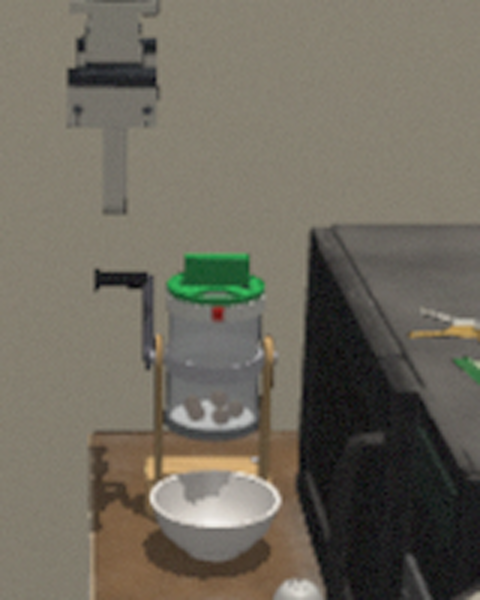

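View pics/t4.png

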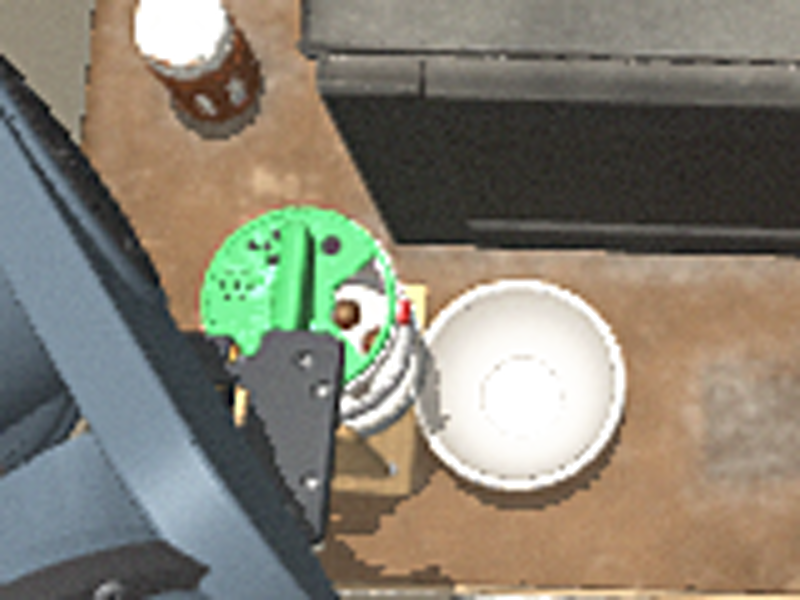

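Emit:
servo_tool(commands=[[0.5,[3,0.5,0],0],[0.5,[6,0.5,0],0],[0.5,[8.6,0.5,0],0],[0.5,[8.6,0.5,0],0],[0.3,[8.6,0.5,0],0],[0,[8.6,0.5,0],0],[0,[8.6,0.5,0],0],[0,[8.6,0.5,0],0]], grip_force=20)

```text
clock: 6.2
position: [400.8, 355.5, 178.9]
ee_rot: [0.512, -0.488, 0.511, 0.488]
contact_force: [-0.4, -0.1, 0.2]
gripper_width: 0.209
```

Run:
```python
from h import *
im=robot.camera("side"); cv2.imwrite("pics/s5.png",cv2.resize(im[60:260,250:410,::-1],None,fx=3,fy=3,interpolation=cv2.INTER_CUBIC))
R=plan([400.8,354.3,178],1.527)
```

```text
clock 6.25 pos [400.6 355.3 178.7] q [ 0.64  0.37  1.73 -0.    1.04 -0.88] F [ 1.3 -5.3 -1.7] w 0.163
shift cm [ 0.07 -0.03 -0.1 ]
z yaw 1.523
turn deg (about x, down) -0.2
```

View pics/s5.png

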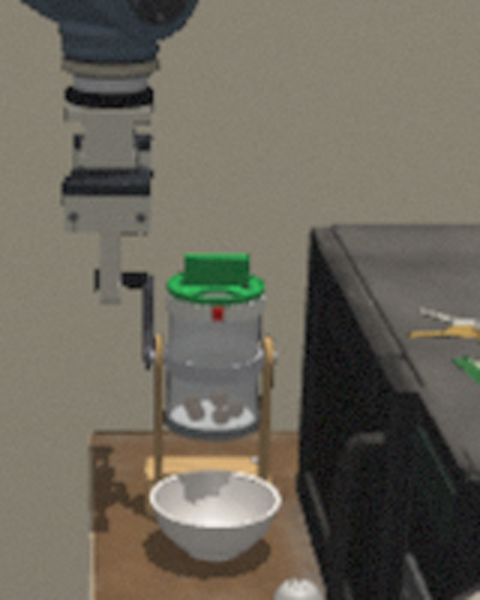

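Emit:
servo_tool(commands=[[0,[-0.37,0,-0.6],0],[0,[-0.69,0,-1.22],0],[0,[-0.93,0,-1.87],0],[0,[-1.12,0,-2.55],0],[0,[-1.23,0,-3.24],0],[0,[-1.27,0,-3.94],0],[0,[-1.24,0,-4.64],0],[0,[-1.15,0,-5.33],0],[0,[-0.98,0,-6.01],0],[0,[-0.75,0,-6.67],0]])

```text
clock: 7.25
position: [397.8, 289.2, 186.8]
ee_rot: [0.513, -0.488, 0.511, 0.488]
contact_force: [-0.3, 5.8, 3.2]
gripper_width: 0.141
```

Run:
```python
from h import *
im=robot.camera("side"); cv2.imwrite("pics/s6.png",cv2.resize(im[60:260,250:410,::-1],None,fx=3,fy=3,interpolation=cv2.INTER_CUBIC))
R=plan([400.8,354.3,178],1.527)
```

```text
clock 7.3 pos [397.7 288.3 186.4] q [ 0.53  0.28  1.84  0.    1.02 -0.99] F [ 0.6 -0.5  6.5] w 0.145
shift cm [0.85 0.01 6.61]
z yaw 1.523
turn deg (about x, down) -0.2
```

View pics/s6.png

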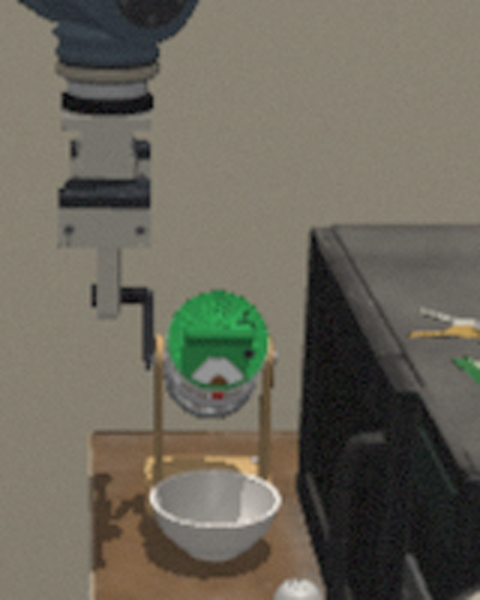

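Emit:
servo_tool(commands=[[0,[0.3,0,-0.63],0],[0,[0.66,0,-1.23],0],[0,[1.07,0,-1.79],0],[0,[1.54,0,-2.31],0],[0,[2.07,0,-2.78],0],[0,[2.63,0,-3.2],0],[0,[3.23,0,-3.55],0],[0,[3.87,0,-3.84],0],[0,[4.53,0,-4.07],0],[0,[5.21,0,-4.23],0]])

```text
clock: 8.3
position: [395.7, 246.2, 133.2]
ee_rot: [0.512, -0.488, 0.511, 0.488]
contact_force: [2.0, 4.1, 4.1]
gripper_width: 0.145
```

Emit:
servo_tool(commands=[[0,[0.69,0,-0.1],0],[0,[1.0,0,-0.12],0],[0,[1.0,0,-0.12],0],[0,[1.0,0,-0.12],0]])

```text
clock: 8.7
position: [395.5, 244.8, 123.0]
ee_rot: [0.512, -0.488, 0.512, 0.488]
contact_force: [5.6, 1.7, -1.5]
gripper_width: 0.145
```

Run:
```python
from h import *
im=robot.camera("side"); cv2.imwrite("pics/s7.png",cv2.resize(im[140:260,270:370,::-1],None,fx=5,fy=5,interpolation=cv2.INTER_CUBIC))
im=robot.camera("top"); cv2.imwrite("pics/t7.png",cv2.resize(im[120:240,190:350,::-1],None,fx=5,fy=5,interpolation=cv2.INTER_CUBIC))
R=plan([400.8,354.3,178],1.527)
```

```text
clock 8.8 pos [395.5 244.8 123. ] q [ 0.45  0.33  1.95 -0.    0.85 -1.07] F [ 6.7  2.3 -1.6] w 0.145
shift cm [-5.500e+00 -1.000e-02  1.096e+01]
z yaw 1.523
turn deg (about x, down) -0.2
```

View pics/s7.png

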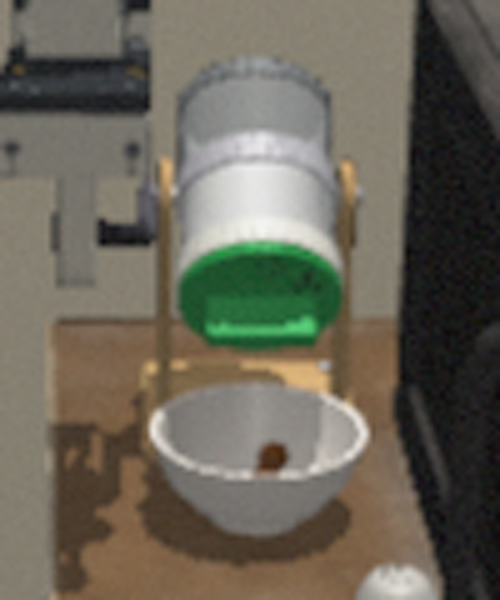

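View pics/t7.png

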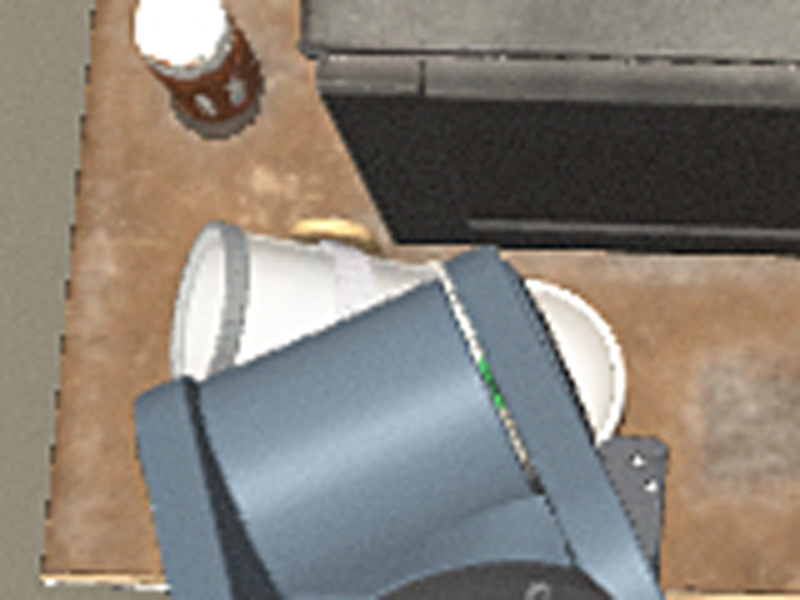

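Emit:
servo_tool(commands=[[0,[-1.4,0,0.2],0],[0,[-2.7,0,0.65],0],[0,[-1.4,0,0.2],0],[0,[0,0,0],0],[0,[-1.4,0,0.2],0],[0,[0,0,0],0],[0,[-1.4,0,0.2],0],[0,[0,0,0],0],[0,[0,0,0],0]])

```text
clock: 9.7
position: [395.4, 244.7, 122.5]
ee_rot: [0.512, -0.488, 0.512, 0.488]
contact_force: [5.7, 2.2, -2.2]
gripper_width: 0.142
```

Run:
```python
from h import *
im=robot.camera("side"); cv2.imwrite("pics/s8.png",cv2.resize(im[140:260,270:370,::-1],None,fx=5,fy=5,interpolation=cv2.INTER_CUBIC))
R=plan([400.8,354.3,178],1.527)
```

```text
clock 9.75 pos [395.5 244.7 122.8] q [ 0.45  0.33  1.95 -0.    0.85 -1.07] F [ 6.7  2.2 -3.8] w 0.142
shift cm [-5.530e+00 -1.000e-02  1.097e+01]
z yaw 1.523
turn deg (about x, down) -0.2
```

View pics/s8.png

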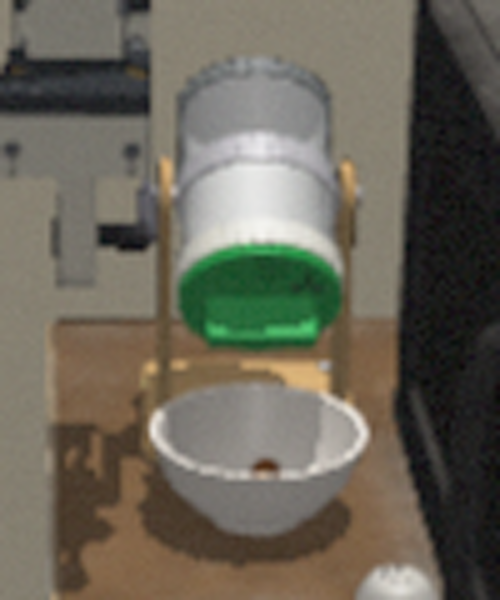

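Emit:
servo_tool(commands=[[0,[-1.4,0,0.2],0],[0,[0,0,0],0],[0,[-1.4,0,0.2],0],[0,[0,0,0],0],[0,[-1.4,0,0.2],0],[0,[0,0,0],0],[0,[0,0,0],0],[0,[0,0,0],0]])

```text
clock: 10.55
position: [395.5, 244.7, 122.9]
ee_rot: [0.512, -0.488, 0.512, 0.488]
contact_force: [7.5, 1.8, -2.9]
gripper_width: 0.143
```

Emit:
servo_tool(commands=[[0,[-1.72,0,0.28],0],[0,[-3.02,0,0.8],0],[0,[-4.18,0,1.57],0],[0,[-5.18,0,2.56],0],[0,[-5.95,0,3.72],0],[0,[-6.48,0,5.01],0],[0,[-6.74,0,6.38],0],[0,[-6.73,0,7.78],0],[0,[-6.43,0,9.15],0],[0,[-6.43,0,9.15],0]])

```text
clock: 11.55
position: [399.2, 336.8, 187.1]
ee_rot: [0.511, -0.488, 0.512, 0.488]
contact_force: [0.7, 1.8, 3.1]
gripper_width: 0.139
```

Emit:
servo_tool(commands=[[0,[0.56,0,1.27],0],[0,[0.86,0,1.75],0],[0,[0.9,0,1.84],0],[0,[0.93,0,1.87],0]])

```text
clock: 11.95
position: [400.0, 354.1, 177.7]
ee_rot: [0.511, -0.488, 0.513, 0.488]
contact_force: [1.5, -5.3, 1.0]
gripper_width: 0.141
```

Run:
```python
from h import *
im=robot.camera("side"); cv2.imwrite("pics/s9.png",cv2.resize(im[130:260,270:370,::-1],None,fx=4.5,fy=4.5,interpolation=cv2.INTER_CUBIC))
im=robot.camera("top"); cv2.imwrite("pics/t9.png",cv2.resize(im[120:240,190:350,::-1],None,fx=5,fy=5,interpolation=cv2.INTER_CUBIC))
R=plan([400.8,354.3,178],1.527)
```

```text
clock 12.05 pos [400.  354.1 177.7] q [ 0.64  0.37  1.73 -0.    1.04 -0.88] F [ 1.7 -5.3 -1.7] w 0.142
shift cm [-0.03 -0.08  0.02]
z yaw 1.523
turn deg (about x, down) -0.2
```

View pics/s9.png

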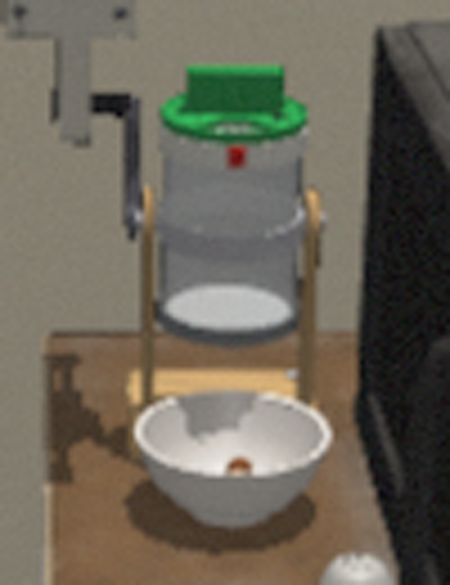

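View pics/t9.png

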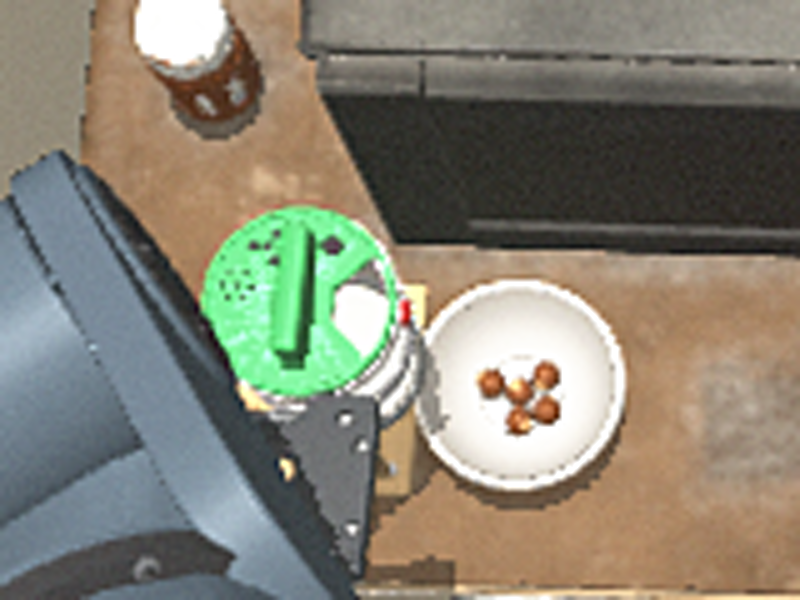

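Emit:
servo_tool(commands=[[0.5,[0,0,0],0],[0.5,[0,0,0],0],[0.5,[0,0,0],0],[0.5,[-2,0,0],0],[0.5,[-5,0,0],0],[0.5,[-9,0,0],0],[0.5,[-12,2,-3],0],[0.5,[-12,6,-5],0],[0.5,[-12,6,-5],0],[0.5,[-12,6,-5],0]])

```text
clock: 13.05
position: [337.8, 308.3, 298.9]
ee_rot: [0.512, -0.488, 0.511, 0.488]
contact_force: [0.2, 0.2, 0.2]
gripper_width: 0.498
```

Run:
```python
from h import *
im=robot.camera("side"); cv2.imwrite("pics/s10.png",cv2.resize(im[60:260,250:410,::-1],None,fx=3,fy=3,interpolation=cv2.INTER_CUBIC))
im=robot.camera("top"); cv2.imwrite("pics/t10.png",cv2.resize(im[120:240,190:350,::-1],None,fx=5,fy=5,interpolation=cv2.INTER_CUBIC))
R=plan([400.8,354.3,178],1.527)
```

```text
clock 13.15 pos [338.6 308.6 298.4] q [ 0.64  0.1   1.77  0.    1.27 -0.89] F [ 0.9  0.2 -0.2] w 0.502
shift cm [12.04 -5.99  4.86]
z yaw 1.523
turn deg (about x, down) -0.2
```

View pics/s10.png

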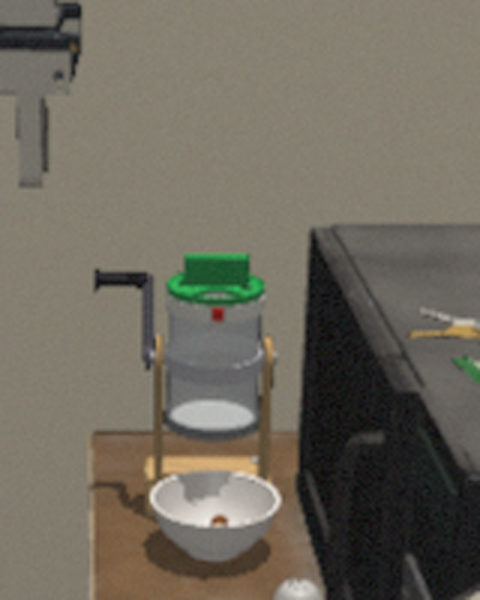

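View pics/t10.png

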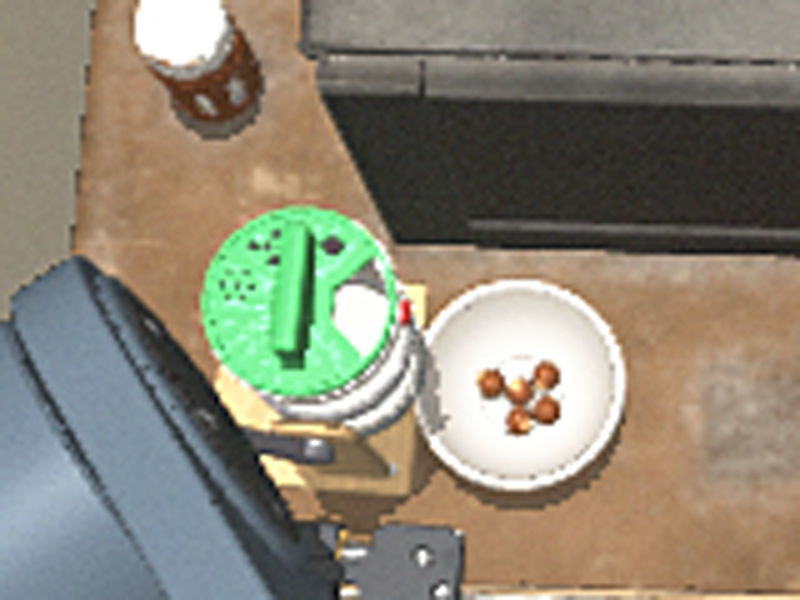

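The side view shows the jar upright and empty, with the dial bar in line and the arm clear of everything. The top view shows five nuts around crop (518,395) in the bowl and the wedge at the red mark.

```bash
python3 -c "
from station import robot
print(robot.hand_in())"
```

```text
the job is handed in; nothing more can be done
None
```

I handed the job in at about 13 s on the robot's clock (limit 48 s). The hand-in gave no verdict, so the result rests on my own checks.

**What I did:** I turned the dial 54° counter-clockwise with the jar upright, putting the large wedge over the spout at about 1.57 rad. Then I pinched the peg, tipped the jar to about 2.15 rad and shook it gently. I led it back upright, let go and backed the arm away.

**Last checks:**
- **Nuts:** the top view shows all five near the middle of the bowl, and the side view shows the jar empty.
- **Jar and dial:** the jar looks upright, and the wedge is still at the red mark.
- **Bowl:** it is where it started in the pictures.
- **Salt shaker and spice jar:** I didn't measure these at the end. The arm only passed near them high up on the way in. The top of the salt shaker looked unmoved in the side view, but the spice jar was outside my final crops.
- **Robot:** it is clear of everything, and the contact force was about 0 N.

**One disagreement:** the stand's base is about 24 mm to the left of the pivot rather than centred under it, so I didn't use the base to set the pivot's left-right position. The dial, peg and red mark fitted to within about 2 px, apart from the peg's crank end, which was 3 px off.

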